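Clamp a finished fitting four clicks tight and hold the lever

ROBOT

A 6-joint arm with a two-finger parallel gripper is mounted at the origin on a cart in front of the work surface, level with it; the furniture and walls round the work are solid. World frame = base frame: x ahead of the robot, y to its left, z up, the work surface at z = 0. Lengths are in m, angles in rad, forces in N, time in s.
With the tool pointing down it reaches from about 0.35 to 0.975 m from the base axis. Payload 4.9 kg.
Tool frame: the origin (TCP) lies midway between the tips of the shut fingers; the grasp point (between the pads) lies 19 mm behind it; z points along the fingers, y is the line along which they close (so a half turn about z gives the same grasp; the last joint's range is limited). The gripper opens to 85 mm and grips with 20 to 120 N. Pads are 22 mm wide; open, the fingers measure 114 mm over their backs; the gripper's body (76 mm by 85 mm) begins 54 mm behind the grasp point. The pads swing forward as they close: fully open they stand 13 mm farther back than shut.
Start: joints at [0.985, 0.053, 1.613, -0, 1.476, -0.119], TCP at [0.281, 0.558, 0.231] pointing down, gripper open.
Joint ranges: [-3.01, 3.01], [-1.01, 2.22], [0.06, 2.58], [-1.02, 4.17], [0.09, 2.62], [-3.14, 3.14]. Speed limits (rad/s): [2.57, 2.57, 3.14, 3.14, 3.14, 3.14].

INTERFACE

Orientations are given as a unit quaternion [w, x, y, z].
In Python, from plant import manip gives the robot as it stands.
- The arm moves only by the tool move_arm, never from a script. Its argument "increments" is one flat list of numbers, 5 for each row, row after row: the shift along the tool's x, y, z in mm, then the turn about the tool's z in rad, then the opening, from 0 (shut) to 1 (fully open). In form: [tx, ty, tz, spin, jaw, tx, ty, tz, spin, jaw, ...]. A call has 1 to 8 rows; each row shifts and turns the commanded pose from where the row before left it, along the tool's axes as they then stand; what a row does not reach is not made up. A row lasts 1/12 s, in which the tool goes at most 41.7 mm and 7.16 degrees, less where a joint would pass 70% of its speed; a pose out of reach is approached as far as the arm can. A call with a gripper value outside its range is refused whole. The fingers move at their own pace and stop on an object; the grip force is fixed at half the most. Time passes only in rows, so rows that do not move let the fingers close. It gives the time, the measured TCP pose, the force, the opening and the grip force at its end, in the units of the state.
- manip.state(): the state, without advancing time (a new reading comes with each control period).
- manip.grab_frame(name): name is "scene" or "top" or "wrist"; returns a dict with "image" (400x640x3 uint8, blue, green, red), "fov_y" (degrees; the focal length in pixels is half the picture's height over the tangent of half this angle, whatever the lens; pixels are square), "cx", "cy" (the principal point, pixels), "eye" and "rotation" of the camera in the world; the wrist camera has in their place "T_tool_cam" (4x4, takes a point from camera to tool coordinates, whose origin is the TCP and whose axes are the flange's). Camera axes: x right, y down, z forward; pixel columns grow to the right and rows downward; lengths in m; the calibration is good to about 2 mm. A picture is of the moment at which its call begins: read the wrist's pose just before it. There is no depth.
- manip.job_done(): hands the job in; it is judged then, once.
The state is a dict: "time": time; "joint_pos": joint angles; "joint_vel": joint speeds; "joint_efforts": joint torques, N m; "tool_pos": TCP position; "tool_rot": TCP orientation; "contact_force": force on the tool from outside, world axes, zero at the start; "ft_torque": the same for the moment, N m; "gripper_width": opening from 0.0 (shut) to 1.0 (fully open); "grasp_force": force on a finger pad.
Only numpy, scipy, OpenCV 4.12 (cv2) and the standard library are available. Lean on these libraries where they do the work, as an engineer would, in place of code of your own. Each camera call takes 0.05 s, during which the arm holds its last target. There are 200 camera calls.

TASK

Slide the vise jaw open by its post, lift the finished fitting out of the vise and stand it upright in the nest of the hand clamp, leaving the two loose bystanders near by (spare fitting, brass adapter) alone. Then take the clamp's spring-return lever by its tall black knob and pull it round exactly four clicks from rest, never on to a fifth, so that the plunger presses the fitting against the end stop. Finish while still holding the lever there: it springs back if let go.

Things in the scene. Friction and masses are not known exactly. Their poses are not given: they have to be found in the camera images.
- vise: quick-slide vise fixed to the bench: grey base 80 x 165 x 10 mm with a steel slide rail, bed top 18 mm above the bench. Origin on the bench surface under the vise; z up. The jaws close along its y axis, are 50 mm wide in x, and their tops stand 30 mm above the bench. The fixed jaw is on the +y side; the sliding jaw on the -y side opens towards -y
- jaw (a joint): sliding jaw of the vise: 0 m closed on the fitting, grows as it slides along the vise's -y to 0.040 m fully open; about 3 N of friction, stays where it is left
- jaw_post (a point): top centre of the upright round post on the sliding jaw (steel, 14 mm across, black cap 17 mm across, standing from 30 to 87 mm above the bench), moves with the jaw; 52 mm from the fitting along the vise's -y when closed. The cap occupies the top 11 mm
- fitting: the finished pale metal fitting in the vise, 24 x 27 x 36 mm: a hexagon 14 mm high below (24 mm across flats, along its own x; 28 mm over its corners at most), a plain round stub 21 mm across and 22 mm high on top. Origin at the centre of its underside, z up. At the start it stands on the vise bed, hexagon between the jaws, stub free above them; 0.05 to 0.10 kg
- clamp: hand clamp fixed to the bench: grey base 100 x 176 x 12 mm with a lever on a pivot (-y end), a plunger that pushes along its +y and an open-topped nest (+y end). Origin on the bench surface; z up; nothing on it but the lever knob is higher than 46 mm. Fixed test ports and dial gauges up to 250 mm tall stand on the bench in front of it and the vise and between them: cross above these
- nest (a point): centre of the nest floor, 12 mm above the bench; same axes as the clamp. The floor is free for 20 mm either way in the clamp's y (end stop face on +y, retracted plunger pad on -y) and 20 mm either way in x (side rails, tops 25 mm above the bench; end stop 28 mm high). The fitting stands in it in any yaw
- pad: round sprung pad at the plunger's tip, 13 mm across, its axis 20 mm above the bench; its face starts 20 mm on the -y side of the nest centre and advances 4.5 mm per click of the lever towards +y. It meets the fitting shortly before the third click and then gives like a spring of 0.9 N per mm
- lever (a joint): clamp lever: 0 rad at rest on its stop; grows as it is pulled clockwise seen from above. A sprung roller drops into a notch (click) every 0.2094 rad: 0.209, 0.419, 0.628, 0.838 (fourth), 1.047 ... 1.466 (end). The pull at the knob is 10 to 15 N on leaving a notch, fades by 3 to 5 N, and jumps up again at the next notch; let go, it springs back to 0
- lever_pivot (a point): point on the vertical axis of the lever's pivot, 85 mm above the bench, at x = 0, y = -0.045 in the clamp frame
- knob_grip (a point): point on the axis of the lever knob, 85 mm above the bench; it moves on a circle of 75 mm radius about the pivot and at rest lies on the clamp's -y side, at 290 degrees counter-clockwise from the clamp's x axis; one click is about 16 mm of travel
- lever_knob: tall black knob on the lever's end, 16 to 18 mm across, from 40 to 102 mm above the bench, spins freely about its own vertical axis. Origin on its axis at bench height; its own x and y turn with the spin
- spare_fitting: loose bystander: a fitting of the same shape as the finished one, 24 x 27 x 36 mm, standing on the bench. Origin at the centre of its underside
- brass_adapter: loose bystander: a slim stepped brass adapter, 17 x 19 x 40 mm, standing on the bench. Origin at the centre of its underside

How it is judged:
On the way, in this order (a step that is already met when the one before it is completed fails the run):
1. the vise jaw is slid open by at least 10 mm with the fitting still on the bed (value of joint jaw above 0.01 m and z of fitting in the frame of vise below 0.03 m), for 0.1 s.
2. the fitting is lifted clear of the vise jaws (height (world z) of fitting above 0.04 m), for 0.1 s.
3. the fitting stands upright on the nest floor, released, with the lever still at rest (x of fitting in the frame of nest between -0.012 and 0.012 m and y of fitting in the frame of nest between -0.012 and 0.012 m and z of fitting in the frame of nest below 0.004 m and angle between fitting's own z axis and vertical below 0.12 rad and contact force between the fingers and fitting below 0.1 N and value of joint lever below 0.1 rad), for 0.2 s.
4. the lever is held by its knob at the fourth click (value of joint lever between 0.754 and 0.922 rad and contact force between the fingers and lever_knob above 1 N), for 0.3 s.
At the end, for the whole second after the job is handed in: The fingers hold the lever by its knob, still, at the fourth click (0.838 rad, within 0.084), and the pad presses the fitting (over 1.5 N) upright (within 0.12 rad) on the nest floor against the end stop (all of step 4 and velocity of joint lever between -0.1 and 0.1 rad/s and contact force between pad and fitting above 1.5 N and x of fitting in the frame of nest between -0.012 and 0.012 m and y of fitting in the frame of nest between 0 and 0.012 m and z of fitting in the frame of nest below 0.004 m and angle between fitting's own z axis and vertical below 0.12 rad); the arm keeps its last pose, push and grip.
It fails at once if the lever goes on to the fifth click (past 1.0 rad) (value of joint lever above 1 rad).
It fails at once if the spare fitting is moved more than 30 mm (distance of spare_fitting from where it was at the start of the episode above 0.03 m).
It fails at once if the brass adapter is moved more than 30 mm (distance of brass_adapter from where it was at the start of the episode above 0.03 m).
It also fails if it takes over 72 s, if anything falls off the work surface, if the arm or the gripper's body presses on something with over 40 N, if the wrist force passes 120 N, or if a joint passes its speed limit or range.

## Working session

There is one attempt and no reset: what is moved stays moved. The work goes in short steps, Python scripts to look and compute and a tool call to move; the robot and the scene stay as the last step left them, time stands still between calls to the robot, and variables do not carry over. Pictures are saved under pics/ and viewed, at most 10 in all, crops included, and the job is handed in when it is done.

Besides the shell and the picture viewer there is one more tool, called after ">>>" as a command line: name --argument value ..., lists and objects as JSON in quotes. move_arm: Moves the arm, as the interface text tells. Its arguments: {"type":"object","properties":{"increments":{"type":"array"}},"required":["increments"]}

```bash
mkdir -p pics; ls
cat > h.py <<'E'
import numpy as np, cv2
from plant import manip
from scipy.spatial.transform import Rotation as R
def grab(n,save=None):
    s=manip.state(); f=manip.grab_frame(n)
    if 'eye' not in f:
        q=s['tool_rot']; T=np.eye(4); T[:3,:3]=R.from_quat([q[1],q[2],q[3],q[0]]).as_matrix(); T[:3,3]=s['tool_pos']
        W=T@np.array(f['T_tool_cam']); f['eye']=W[:3,3]; f['rotation']=W[:3,:3]
    f['f']=200/np.tan(np.radians(f['fov_y'])/2)
    if save: cv2.imwrite('pics/'+save,f['image']); np.savez('pics/'+save+'.npz',**{k:f[k] for k in('image','eye','rotation','f','cx','cy')})
    return f
def load(n): return np.load('pics/'+n+'.npz')
def ray(f,u,v,z):
    d=np.array(f['rotation'])@np.array([(u-f['cx'])/f['f'],(v-f['cy'])/f['f'],1]); e=np.array(f['eye'])
    return e+d*(z-e[2])/d[2]
def proj(f,p):
    c=np.array(f['rotation']).T@(np.array(p)-f['eye']); return f['cx']+f['f']*c[0]/c[2], f['cy']+f['f']*c[1]/c[2]
E
python3 - <<'E'
from h import *
for n in('scene','top','wrist'):
    f=grab(n,n+'0.png'); print(n,f['eye'],f['f'],f['cx'],f['cy'],np.array(f['rotation']).round(3).tolist())
print(manip.state())
E
```

```text
pics
scene [0.37668915 0.63751638 0.6263397 ] 418.61040557096106 321.18391805630546 202.5827111508345 [0.091, -0.189, 0.872, -0.443]
top [ 0.5191899  -0.02141319  1.18729874] 463.2507574814997 313.4712861489281 203.80884271662444 [0.046, -0.702, 0.709, -0.047]
wrist [0.20759222 0.59497362 0.37344015] 295.6417104120003 322.15805150889577 204.06083644474012 [[0.45, 0.847, 0.284], [0.893, -0.426, -0.146], [-0.003, 0.319, -0.948]]
{'time': 0.15, 'joint_pos': array([ 9.85003131e-01,  5.32388754e-02,  1.61395271e+00, -4.30842308e-06,
        1.47603391e+00, -1.18999657e-01]), 'joint_vel': array([ 0.00064724, -0.00285281, -0.00406566, -0.00087037, -0.00041308,
        0.00017347]), 'joint_efforts': array([ 1.63442364e-04, -3.94238770e+01, -3.70722950e+01, -9.78776143e-05,
        4.61334581e-03, -1.20068972e-05]), 'tool_pos': array([0.28099634, 0.55772784, 0.23034005]), 'tool_rot': array([-2.79773185e-04,  2.31283245e-01,  9.72886116e-01, -7.66989972e-04]), 'contact_force': array([0.11148083, 0.22972853, 0.07026135]), 'ft_torque': array([ 0.00960285, -0.00469617, -0.02220096]), 'grasp_force': 0.0, 'gripper_width': 0.9982931007797832}
```

View pics/top0.png

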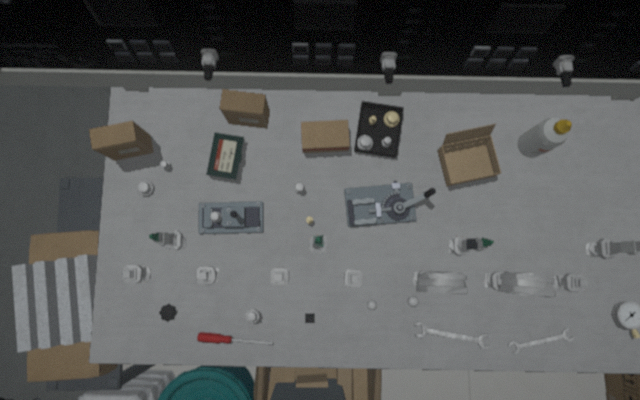

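View pics/scene0.png

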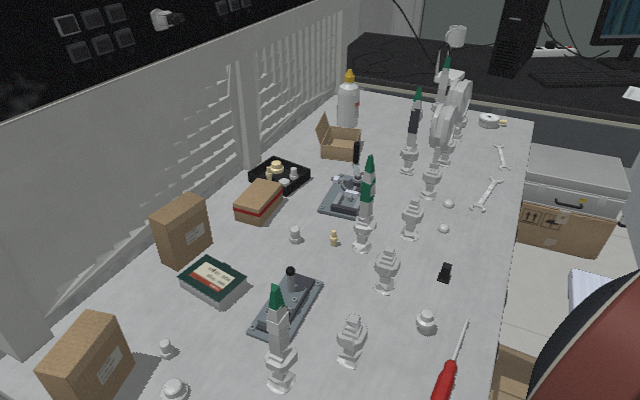

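```bash
python3 - <<'E'
s=open('h.py').read()
s=s.replace("    f['f']=","    if np.size(f['rotation'])==4:\n        q=f['rotation']; f['rotation']=R.from_quat([q[1],q[2],q[3],q[0]]).as_matrix()\n    f['f']=")
open('h.py','w').write(s)
E
python3 - <<'E'
from h import *
f=grab('top','top1.png')
for p in [(.281,.558,.23),(0,0,0),(.5,0,0)]: print(p,proj(f,p))
for n,u,v,z in [('viseL',200,218,.01),('viseR',262,218,.01),('spare',300,188,.036),('brass',310,221,.04),('knob',430,193,.1),('piv',397,207,.04),('port',318,241,.25)]: print(n,ray(f,u,v,z))
im=f['image']; a=cv2.resize(im[170:270,180:340],(800,500),interpolation=cv2.INTER_CUBIC); 
cv2.imwrite('pics/c1.png',cv2.convertScaleAbs(a,alpha=1.5))
a=cv2.resize(im[170:250,330:450],(780,520),interpolation=cv2.INTER_CUBIC)
cv2.imwrite('pics/c2.png',cv2.convertScaleAbs(a,alpha=1.5))
E
```

```text
(0.281, 0.558, 0.23) (np.float64(21.59673275386956), np.float64(389.42797701506026))
(0, 0, 0) (np.float64(306.36501675735013), np.float64(484.0427189442727))
(0.5, 0, 0) (np.float64(304.8563638147942), np.float64(272.87859864597834))
viseL [0.64133343 0.26649084 0.01      ]
viseR [0.63981229 0.10822789 0.01      ]
spare [0.71213673 0.01005281 0.036     ]
brass [ 0.62809827 -0.01442927  0.04      ]
knob [ 0.68641954 -0.30039009  0.1       ]
piv [ 0.66108868 -0.23189312  0.04      ]
port [ 0.56746633 -0.03151098  0.25      ]
```

View pics/c1.png

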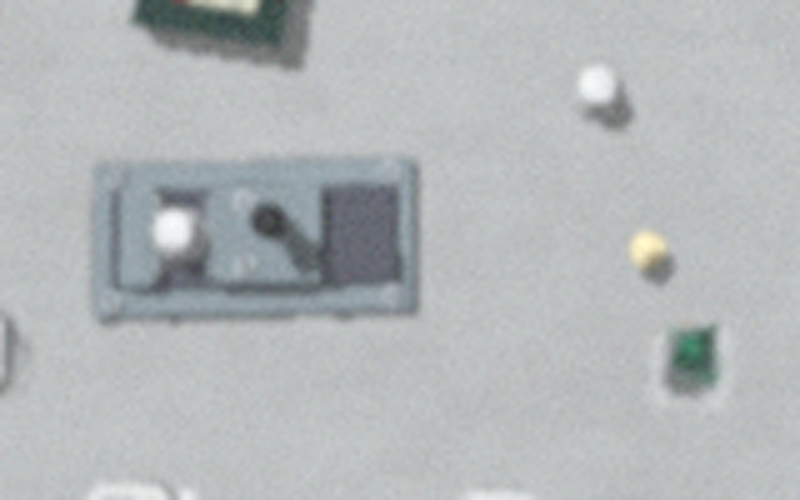

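View pics/c2.png

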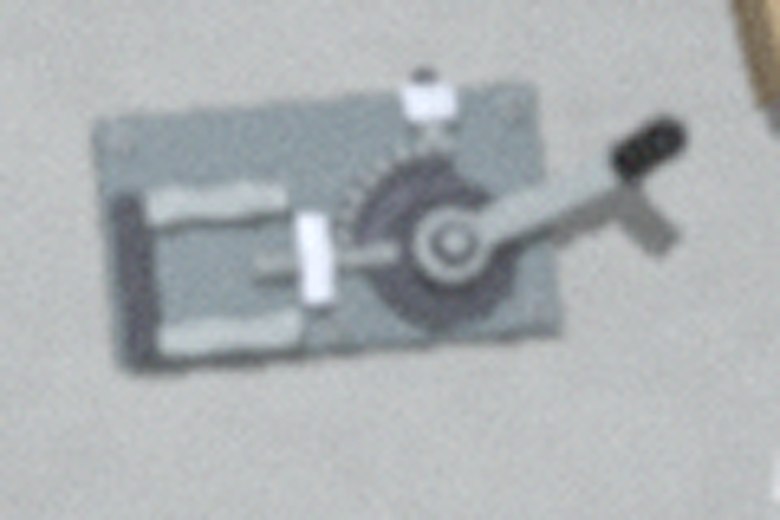

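The top view shows the vise at about px (232,218), with the fitting at (215,216) and the post cap at (233.5,214). The clamp's pivot is at (400,207) and its knob at (430,193). The spare fitting is at (300,187) and the brass adapter at (310,220). Next I work out world poses from these.

```bash
cat >> h.py <<'E'
def need(x,y,z,yaw_y=None):
    """tool-frame shift (mm) to world target; spin so that tool y lies along world heading yaw_y (rad, mod pi)"""
    s=manip.state(); q=s['tool_rot']; M=R.from_quat([q[1],q[2],q[3],q[0]]).as_matrix()
    d=1000*M.T@(np.array([x,y,z])-s['tool_pos']); o='t=%.2f tcp %s shift(tool) %s'%(s['time'],np.round(s['tool_pos'],4),d.round(1))
    if yaw_y is not None:
        h=np.arctan2(M[1,1],M[0,1]); e=(yaw_y-h+np.pi/2)%np.pi-np.pi/2
        o+=' spin %.3f (j6 %.2f)'%(-e,s['joint_pos'][5])
    print(o)
E
python3 - <<'E'
from h import *
f=load('top1.png')
A=lambda u,v,z: ray(f,180+(u-2)/5,170+(v-2)/5,z)
B=lambda u,v,z: ray(f,330+(u-3)/6.5,170+(v-3)/6.5,z)
im=f['image'].astype(int)
def cen(u0,u1,v0,v1,cond):
    m=cond(im[v0:v1,u0:u1]); ys,xs=np.nonzero(m); return xs.mean()+u0,ys.mean()+v0,m.sum()
g=lambda t:(lambda a:a.min(2)>t)
for n,b,c,z in [('fit',(206,226,206,228),g(175),.054),('spare',(290,312,178,198),g(175),.036),('cap',(225,242,205,222),lambda a:a.max(2)<50,.087)]:
    u,v,k=cen(*b,c); print(n,u,v,k,ray(f,u,v,z))
print('handfit',A(175,229,.054),'cap',A(267,219,.087))
print('vise corners',[A(*p,.01)[:2].round(4).tolist() for p in [(97,162),(417,157),(417,312),(97,322)]])
c=[B(*p,.012)[:2] for p in [(95,120),(540,85),(563,330),(125,372)]]; print('clamp',np.round(c,4).tolist(), 'centre',np.mean(c,0))
print('yaw y axis from long edges', [np.degrees(np.arctan2(*(a-b)[::-1])) for a,b in((c[0],c[1]),(c[3],c[2]))])
print('piv',B(453,241,.04),'knobtop',B(668,132,.102),'knobbot',B(630,165,.045))
print('stop face mid',B(158,272,.028),'rails mid', (B(217,205,.025)+B(230,335,.025))/2)
print('brass',A(648,250,.04))
need(0.64,0.19,.32,0)
E
```

```text
fit nan nan 0 [nan nan nan]
spare nan nan 0 [nan nan nan]
cap 234.55555555555554 214.77777777777777 9 [0.64028489 0.16532313 0.087     ]
handfit [0.64284917 0.2199751  0.054     ] cap [0.64363122 0.1690811  0.087     ]
vise corners [[0.6826, 0.27], [0.6836, 0.1059], [0.604, 0.1055], [0.6005, 0.2681]]
clamp [[0.7151, -0.1028], [0.7274, -0.2794], [0.6299, -0.2847], [0.6151, -0.1127]] centre [ 0.67187865 -0.19488586]
yaw y axis from long edges [np.float64(94.0047063403671), np.float64(94.9323677258684)]
piv [ 0.66200264 -0.23749474  0.04      ] knobtop [ 0.69362965 -0.30567695  0.102     ] knobbot [ 0.69011198 -0.30546894  0.045     ]
stop face mid [ 0.65248811 -0.12501198  0.028     ] rails mid [ 0.65344332 -0.15074349  0.025     ]
brass [ 0.63161231 -0.0124701   0.04      ]
t=0.20 tcp [0.2811 0.5578 0.2305] shift(tool) [-486.1 -167.   -89.3] spin 1.104 (j6 -0.12)<stdin>:7: RuntimeWarning: Mean of empty slice.
  ret = ret.dtype.type(ret / rcount)
```

>>> move_arm --increments '[0, 0, -30, 0.12, 1, 0, 0, -30, 0.12, 1, 0, 0, -30, 0.12, 1, 0, 0, 0, 0.12, 1, 0, 0, 0, 0.12, 1, 0, 0, 0, 0.12, 1, 0, 0, 0, 0.12, 1, 0, 0, 0, 0.12, 1]'

```text
time: 0.87
tool_pos: [0.2812, 0.558, 0.321]
tool_rot: [0.0, 0.657, 0.754, -0.0]
contact_force: [0.2, -0.0, 0.9]
gripper_width: 1.002
grasp_force: 0.0
```

Run:
```python
from h import *
need(0.6434,0.169,.32,0.012)
```

```text
t=0.87 tcp [0.2812 0.558  0.321 ] shift(tool) [-435.2  305.2    1.1] spin 0.126 (j6 0.85)
```

>>> move_arm --increments '[0, 0, 0, 0.123, 1, -29, 28, 0, 0, 1, -29, 28, 0, 0, 1, -29, 28, 0, 0, 1, -29, 28, 0, 0, 1, -29, 28, 0, 0, 1, -29, 28, 0, 0, 1, -29, 28, 0, 0, 1]'

```text
time: 1.53
tool_pos: [0.4824, 0.3577, 0.3212]
tool_rot: [-0.0, 0.7, 0.715, -0.0]
contact_force: [0.7, 0.3, 0.7]
gripper_width: 1.0
grasp_force: 0.0
```

>>> move_arm --increments '[-29, 28, 0, 0, 1, -29, 28, 0, 0, 1, -29, 28, 0, 0, 1, -29, 28, 0, 0, 1, -29, 28, 0, 0, 1, -25, 25, 0, 0, 1, 0, 0, 0, 0, 1, 0, 0, 0, 0, 1]'

```text
time: 2.2
tool_pos: [0.6508, 0.1911, 0.3202]
tool_rot: [-0.001, 0.701, 0.713, -0.001]
contact_force: [0.3, -0.0, -0.3]
gripper_width: 1.006
grasp_force: 0.0
```

Run:
```python
from h import *
need(0.6434,0.169,.32,0.012)
f=grab('wrist','w1.png')
for n,p in [('cap',(.6434,.169,.087)),('fit',(.643,.220,.054))]: print(n,proj(f,p))
```

```text
t=2.20 tcp [0.6508 0.1911 0.3202] shift(tool) [-22.   -7.8   0.2] spin 0.006 (j6 0.16)
cap (np.float64(316.7763941264685), np.float64(187.54487727843357))
fit (np.float64(317.43444569375805), np.float64(145.16031160193336))
```

View pics/w1.png

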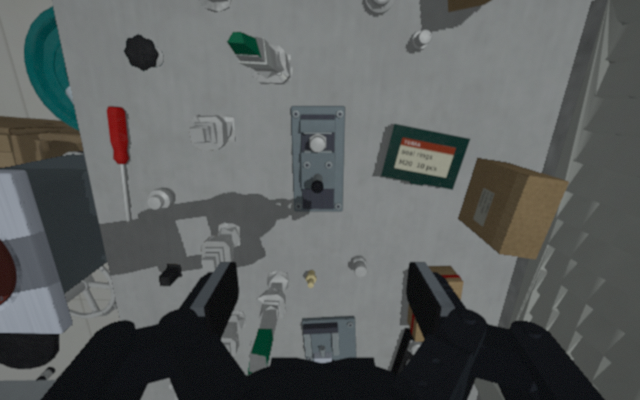

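>>> move_arm --increments '[-22, -8, 0, 0.006, 1, 0, 0, 40, 0, 1, 0, 0, 40, 0, 1, 0, 0, 40, 0, 1, 0, 0, 40, 0, 1, 0, 0, 40, 0, 1, 0, 0, 0, 0, 1, 0, 0, 0, 0, 1]'

```text
time: 2.92
tool_pos: [0.6397, 0.1716, 0.1188]
tool_rot: [-0.002, 0.701, 0.713, -0.002]
contact_force: [-0.4, -0.2, 1.4]
gripper_width: 1.001
grasp_force: 0.0
```

Run:
```python
from h import *
need(0.6434,0.169,.046,0.012)
f=grab('wrist','w2.png')
print(proj(f,(.6434,.169,.087)),proj(f,(.643,.220,.054)))
im=f['image']; g=im.min(2); m=(im.max(2)<40).astype(np.uint8); m[330:]=0
n,l,st,c=cv2.connectedComponentsWithStats(m)
print([(st[i].tolist(),ray(f,*c[i],.087).round(4)) for i in range(1,n) if 60<st[i][4]<3000])
m=(g>130).astype(np.uint8); n,l,st,c=cv2.connectedComponentsWithStats(m)
print([(st[i].tolist(),ray(f,*c[i],.054).round(4)) for i in range(1,n) if 100<st[i][4]<6000])
```

```text
t=2.92 tcp [0.6397 0.1716 0.1188] shift(tool) [-2.6  4.1 72.8] spin 0.005 (j6 0.13)
(np.float64(328.0577445350793), np.float64(241.55285610408748)) (np.float64(328.6440499388947), np.float64(155.12804720023524))
[([302, 226, 53, 35, 1400], array([0.6435, 0.1672, 0.087 ])), ([100, 262, 139, 68, 2791], array([0.5522, 0.115 , 0.087 ])), ([407, 263, 100, 67, 2463], array([0.7231, 0.1199, 0.087 ])), ([510, 321, 34, 9, 207], array([0.7868, 0.1046, 0.087 ]))]
[([247, 0, 17, 17, 147], array([0.5964, 0.3085, 0.054 ])), ([198, 2, 55, 18, 734], array([0.5779, 0.3066, 0.054 ])), ([272, 5, 10, 30, 132], array([0.6099, 0.3027, 0.054 ])), ([196, 61, 60, 122, 1838], array([0.5691, 0.2398, 0.054 ])), ([393, 60, 29, 41, 378], array([0.6931, 0.2686, 0.054 ])), ([429, 66, 13, 37, 133], array([0.7121, 0.2678, 0.054 ])), ([449, 72, 18, 27, 212], array([0.7256, 0.2674, 0.054 ])), ([475, 72, 22, 35, 373], array([0.7436, 0.2654, 0.054 ])), ([82, 98, 55, 68, 1499], array([0.4951, 0.2338, 0.054 ])), ([140, 99, 54, 56, 633], array([0.5365, 0.2386, 0.054 ])), ([47, 121, 31, 31, 493], array([0.4571, 0.2279, 0.054 ])), ([318, 134, 26, 34, 621], array([0.6445, 0.222 , 0.054 ])), ([472, 156, 105, 55, 2382], array([0.7877, 0.2018, 0.054 ])), ([189, 158, 52, 55, 882], array([0.5583, 0.1898, 0.054 ])), ([154, 199, 26, 25, 299], array([0.5204, 0.1739, 0.054 ])), ([30, 234, 35, 16, 259], array([0.426 , 0.1498, 0.054 ])), ([22, 248, 20, 12, 173], array([0.4082, 0.138 , 0.054 ])), ([355, 273, 12, 26, 120], array([0.6719, 0.1145, 0.054 ])), ([249, 356, 21, 17, 155], array([0.5847, 0.0285, 0.054 ])), ([391, 358, 16, 16, 167], array([0.7108, 0.0307, 0.054 ]))]
```

View pics/w2.png

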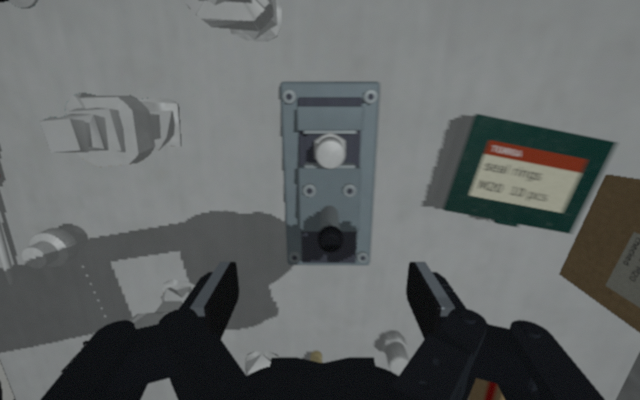

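The wrist view shows the cap at (330,238) and the fitting's top at (329,150). Both agree with the estimates to within 2–3 mm, so I descend and grip the post.

>>> move_arm --increments '[-1, 5, 25, 0.005, 1, 0, 0, 25, 0, 1, 0, 0, 23, 0, 1, 0, 0, 0, 0, 0, 0, 0, 0, 0, 0, 0, 0, 0, 0, 0, 0, 0, 0, 0, 0, 0, 0, 0, 0, 0]'

```text
time: 3.63
tool_pos: [0.649, 0.1701, 0.0515]
tool_rot: [0.001, 0.704, 0.711, 0.001]
contact_force: [-15.7, -0.5, 11.6]
gripper_width: 0.298
grasp_force: 9.1
```

>>> move_arm --increments '[0, 0, 0, 0, 0, 0, 0, 0, 0, 0, 0, 0, 0, 0, 0, 0, 0, 0, 0, 0]'

```text
time: 3.97
tool_pos: [0.6439, 0.17, 0.0507]
tool_rot: [-0.003, 0.703, 0.711, -0.004]
contact_force: [-18.8, -1.2, 16.4]
gripper_width: 0.169
grasp_force: 58.1
```

>>> move_arm --increments '[0, -4, -4, 0, 0, -5, 0, 0, 0, 0, -6, 0, 0, 0, 0, -6, 0, 0, 0, 0, -6, 0, 0, 0, 0, -6, 0, 0, 0, 0, -6, 0, 0, 0, 0, 0, 0, 0, 0, 0]'

```text
time: 4.63
tool_pos: [0.6445, 0.134, 0.0511]
tool_rot: [0.001, 0.704, 0.71, 0.001]
contact_force: [7.0, -0.6, -12.3]
gripper_width: 0.169
grasp_force: 60.2
```

>>> move_arm --increments '[0, 0, 1, 0, 1, 0, 0, 0, 0, 1, 0, 0, 0, 0, 1, 0, 0, 0, 0, 1, 0, 0, -30, 0, 1, 0, 0, -30, 0, 1, 0, 0, -12, 0, 1, 0, 0, 0, 0, 1]'

```text
time: 5.3
tool_pos: [0.647, 0.1351, 0.1289]
tool_rot: [0.003, 0.703, 0.711, 0.004]
contact_force: [1.0, -0.5, 0.6]
gripper_width: 0.998
grasp_force: 0.0
```

Run:
```python
from h import *
need(0.6435,0.222,.12,0.012)
f=grab('wrist','w3.png')
print(proj(f,(.644,.134,.087)),proj(f,(.6435,.222,.054)))
im=f['image'][:330,230:430]; cv2.imwrite('pics/w3c.png',cv2.resize(im,None,fx=1.8,fy=1.8))
```

```text
t=5.30 tcp [0.647  0.1351 0.1289] shift(tool) [86.9 -2.7  8.9] spin -0.002 (j6 0.08)
(np.float64(317.22851936924394), np.float64(233.01871722860216)) (np.float64(317.51971746733653), np.float64(97.26044274856477))
```

View pics/w3c.png

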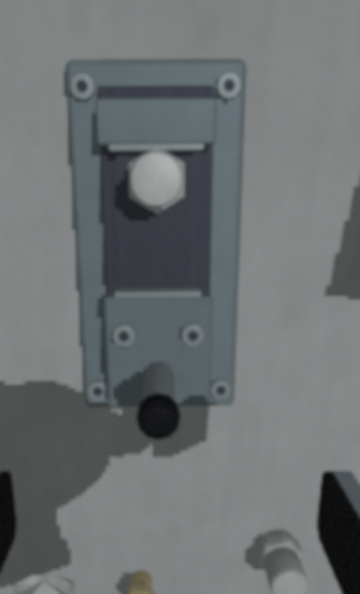

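>>> move_arm --increments '[36, -3, 0, 0, 1, 36, 0, 0, 0, 1, 14, 0, 20, 0, 1, 0, 0, 30, 0, 1, 0, 0, 25, 0, 1, 0, 0, 13, 0, 1, 0, 0, 0, 0, 1, 0, 0, 0, 0, 1]'

```text
time: 6.02
tool_pos: [0.6387, 0.2202, 0.0334]
tool_rot: [-0.001, 0.704, 0.711, -0.001]
contact_force: [1.1, 0.7, 0.0]
gripper_width: 1.0
grasp_force: 0.0
```

Run:
```python
from h import *
need(0.6435,0.221,.036,0.012)
```

```text
t=6.02 tcp [0.6387 0.2202 0.0334] shift(tool) [ 0.8  4.8 -2.6] spin -0.002 (j6 0.21)
```

>>> move_arm --increments '[1, 3, -2, 0, 1, 0, 0, 0, 0, 1, 0, 0, 0, 0, 0, 0, 0, 0, 0, 0, 0, 0, 0, 0, 0, 0, 0, 0, 0, 0, 0, 0, 0, 0, 0, 0, 0, 0, 0, 0]'

```text
time: 6.68
tool_pos: [0.6433, 0.2217, 0.0378]
tool_rot: [0.0, 0.704, 0.711, 0.0]
contact_force: [0.0, 0.8, -0.9]
gripper_width: 0.214
grasp_force: 58.6
```

>>> move_arm --increments '[0, 0, 0, 0, 0, 0, 0, 0, 0, 0, 0, 0, 0, 0, 0]'

```text
time: 6.93
tool_pos: [0.6432, 0.2217, 0.0377]
tool_rot: [0.0, 0.704, 0.711, 0.0]
contact_force: [0.3, 0.3, 1.4]
gripper_width: 0.216
grasp_force: 58.8
```

>>> move_arm --increments '[0, 0, -15, 0, 0, 0, 0, -30, 0, 0, 0, 0, -40, 0, 0, 0, 0, -41, 0, 0, 0, 0, -41, 0, 0, 0, 0, -41, 0, 0, 0, 0, -41, 0, 0, 0, 0, -41, 0, 0]'

```text
time: 7.6
tool_pos: [0.6422, 0.2215, 0.3299]
tool_rot: [-0.0, 0.704, 0.711, -0.0]
contact_force: [0.6, 1.1, -1.4]
gripper_width: 0.214
grasp_force: 58.7
```

>>> move_arm --increments '[-20, 0, 0, 0, 0, -40, 1, 0, 0, 0, -40, 2, 0, 0, 0, -41, 2, 0, 0, 0, -41, 2, 0, 0, 0, -41, 2, 0, 0, 0, -41, 1, 0, 0, 0, -41, 1, 0, 0, 0]'

```text
time: 8.27
tool_pos: [0.6563, -0.085, 0.3279]
tool_rot: [-0.0, 0.704, 0.711, 0.0]
contact_force: [1.2, -0.8, -1.2]
gripper_width: 0.216
grasp_force: 58.8
```

>>> move_arm --increments '[-40, 0, 0, 0, 0, -20, 0, 0, 0, 0, 0, 0, 0, 0, 0, 0, 0, 0, 0, 0]'

```text
time: 8.6
tool_pos: [0.6571, -0.1442, 0.3274]
tool_rot: [-0.0, 0.704, 0.71, 0.0]
contact_force: [-0.4, 1.0, -1.7]
gripper_width: 0.214
grasp_force: 58.8
```

Run:
```python
from h import *
need(0.6545,-0.1455,.12,0.012)
print(manip.state()['gripper_width'])
f=grab('wrist','w4.png'); print([proj(f,p) for p in [(.6545,-.1455,.012),(.662,-.2375,.04),(.693,-.306,.102)]])
f=grab('top','top4.png')
```

```text
t=8.60 tcp [ 0.6571 -0.1442  0.3274] shift(tool) [ -1.5  -2.5 207.4] spin -0.004 (j6 -0.33)
0.21389304203506204
[(np.float64(320.83953230470763), np.float64(160.8011867458773)), (np.float64(325.12034140756487), np.float64(222.3264870145022)), (np.float64(346.3531894551197), np.float64(282.68558573650535))]
```

View pics/w4.png

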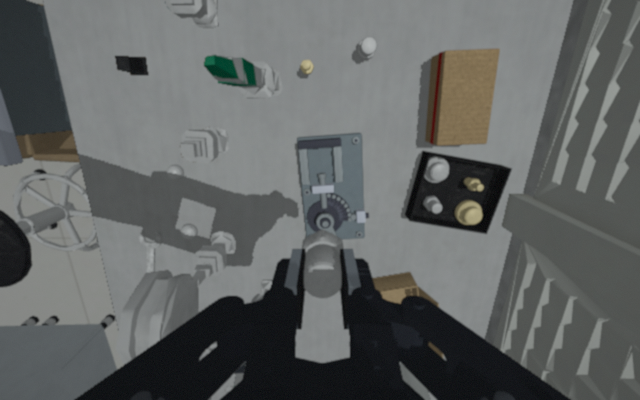

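The wrist view shows the pivot at (325,222), as predicted. The end stop's edge is near row 149 and the rails are at columns 305 and 337. I'll refine the nest centre from intensity profiles.

Run:
```python
from h import *
f=load('w4.png'); g=f['image'].mean(2)
print('col 314-319 rows134-195',g[134:196,313:319].mean(1).round().astype(int).tolist())
print('row158-165 cols 296-345',g[158:166,296:346].mean(0).round().astype(int).tolist())
y=np.array([-.078,.997,0]);n=np.array([.6545,-.1455,0]); x=np.array([.997,.078,0])
for k,p in dict(face_top=n+.02*y+[0,0,.028],pad=n-.02*y+[0,0,.026],railR=n+.02*x+[0,0,.025],railL=n-.02*x+[0,0,.025]).items(): print(k,np.round(proj(f,p),1))
```

```text
col 314-319 rows134-195 [133, 118, 99, 98, 92, 71, 57, 62, 63, 64, 64, 62, 60, 60, 67, 88, 104, 106, 106, 106, 106, 105, 106, 106, 106, 106, 106, 106, 106, 106, 106, 106, 105, 105, 105, 105, 105, 105, 103, 98, 94, 93, 94, 95, 97, 96, 97, 98, 101, 102, 103, 114, 140, 161, 164, 164, 164, 163, 158, 139, 112, 103]
row158-165 cols 296-345 [126, 99, 81, 88, 113, 126, 127, 128, 130, 131, 129, 118, 102, 104, 106, 106, 106, 106, 107, 106, 106, 106, 106, 106, 106, 107, 107, 108, 108, 108, 108, 108, 108, 108, 106, 94, 71, 72, 103, 127, 130, 130, 131, 133, 132, 123, 109, 106, 107, 107]
face_top [319.8 149.4]
pad [321.7 175.4]
railR [333.9 161.4]
railL [307.7 163.3]
```

>>> move_arm --increments '[-1, -2, 20, 0, 0, 0, 0, 40, 0, 0, 0, 0, 40, 0, 0, 0, 0, 40, 0, 0, 0, 0, 40, 0, 0, 0, 0, 40, 0, 0, 0, 0, 25, 0, 0, 0, 0, 15, 0, 0]'

```text
time: 9.37
tool_pos: [0.653, -0.1414, 0.0625]
tool_rot: [-0.003, 0.703, 0.711, -0.001]
contact_force: [-0.6, -1.0, -1.7]
gripper_width: 0.219
grasp_force: 58.8
```

>>> move_arm --increments '[0, 0, 0, 0, 0, 0, 0, 0, 0, 0, 0, 0, 0, 0, 0]'

```text
time: 9.62
tool_pos: [0.6577, -0.1443, 0.0705]
tool_rot: [0.002, 0.703, 0.711, 0.001]
contact_force: [-0.1, 0.5, -0.2]
gripper_width: 0.216
grasp_force: 58.8
```

Run:
```python
from h import *
need(0.6545,-0.145,.032,0.012)
```

```text
t=9.62 tcp [ 0.6577 -0.1443  0.0705] shift(tool) [-0.6 -3.4 38.5] spin -0.001 (j6 -0.34)
```

>>> move_arm --increments '[0, -1, 8, 0, 0, 0, 0, 8, 0, 0, 0, 0, 6, 0, 0, 0, 0, 4, 0, 0, 0, 0, 2, 0, 0, 0, 0, 0, 0, 0, 0, 0, 0, 0, 0, 0, 0, 0, 0, 0]'

```text
time: 10.28
tool_pos: [0.6548, -0.1444, 0.0396]
tool_rot: [0.0, 0.704, 0.711, 0.0]
contact_force: [0.3, -0.5, -0.5]
gripper_width: 0.219
grasp_force: 58.8
```

>>> move_arm --increments '[0, 0, 0, 0, 0, 0, 0, 0, 0, 0, 0, 0, 0, 0, 0]'

```text
time: 10.53
tool_pos: [0.6548, -0.1443, 0.0396]
tool_rot: [0.0, 0.704, 0.711, 0.0]
contact_force: [0.2, 0.3, -1.7]
gripper_width: 0.221
grasp_force: 58.8
```

Steady. The fitting's underside should be about 8 mm above the nest floor, so I lower in small steps.

>>> move_arm --increments '[0, 0, 2, 0, 0, 0, 0, 2, 0, 0, 0, 0, 2, 0, 0, 0, 0, 1, 0, 0, 0, 0, 0.5, 0, 0, 0, 0, 0, 0, 0, 0, 0, 0, 0, 0, 0, 0, 0, 0, 0]'

```text
time: 11.2
tool_pos: [0.6546, -0.1443, 0.0318]
tool_rot: [0.0, 0.704, 0.711, 0.0]
contact_force: [-0.4, -0.3, -1.7]
gripper_width: 0.222
grasp_force: 58.9
```

>>> move_arm --increments '[0, 0, 0.5, 0, 0, 0, 0, 0.5, 0, 0, 0, 0, 0.5, 0, 0, 0, 0, 0, 0, 0, 0, 0, 0, 0, 0, 0, 0, 0, 0, 0]'

```text
time: 11.7
tool_pos: [0.655, -0.1443, 0.0316]
tool_rot: [0.0, 0.704, 0.711, 0.0]
contact_force: [-2.5, 1.2, 5.1]
gripper_width: 0.215
grasp_force: 59.4
```

>>> move_arm --increments '[0, 0, -0.5, 0, 0.3, 0, 0, 0, 0, 0.4, 0, 0, 0, 0, 0.7, 0, 0, 0, 0, 1, 0, 0, 0, 0, 1, 0, 0, 0, 0, 1, 0, 0, 0, 0, 1, 0, 0, 0, 0, 1]'

```text
time: 12.37
tool_pos: [0.6546, -0.1443, 0.0307]
tool_rot: [-0.0, 0.704, 0.711, -0.0]
contact_force: [-0.1, -0.2, 0.1]
gripper_width: 0.997
grasp_force: 0.0
```

>>> move_arm --increments '[0, 0, -20, 0, 1, 0, 0, -40, 0, 1, 0, 0, -40, 0, 1, 0, 0, -30, 0, 1, 0, 0, 0, 0, 1, 0, 0, 0, 0, 1, 0, 0, 0, 0, 1]'

```text
time: 12.95
tool_pos: [0.6543, -0.1441, 0.1603]
tool_rot: [-0.0, 0.704, 0.711, -0.0]
contact_force: [-0.0, 0.4, -1.4]
gripper_width: 1.002
grasp_force: 0.0
```

Run:
```python
from h import *
p=np.array([.662,-.2375]); a=np.radians(294.5); k=p+.075*np.array([np.cos(a),np.sin(a)]); print('knob',k)
need(*k,.17,0.0)
f=grab('wrist','w5.png')
print([np.round(proj(f,q),1) for q in [(.6545,-.1445,.048),(.662,-.2375,.04),(*k,.102)]])
cv2.imwrite('pics/w5c.png',cv2.resize(f['image'][60:340,210:450],None,fx=2.1,fy=2.1))
```

```text
knob [ 0.69310199 -0.3057471 ]
t=12.95 tcp [ 0.6543 -0.1441  0.1603] shift(tool) [-162.    37.2   -9.8] spin 0.010 (j6 -0.34)
[array([322.6, 200.3]), array([328.9, 283.4]), array([363.1, 387.5])]
```

View pics/w5c.png

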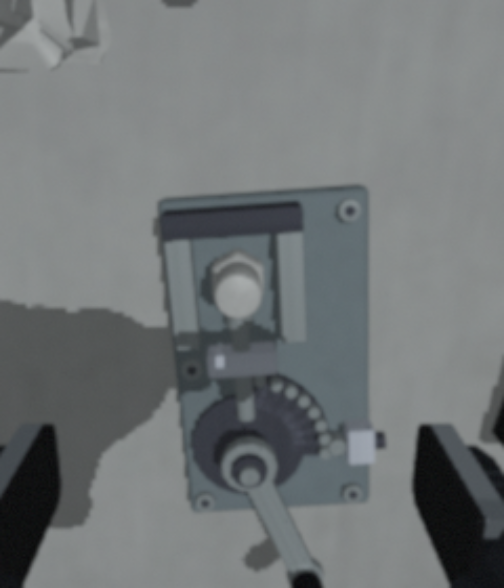

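The fitting stands upright in the nest, its top at (323,199.5) where I predicted it. The pivot is at (328,283), which also agrees. Next I move to the knob.

>>> move_arm --increments '[-20, 3, -10, 0.01, 1, -35, 8, 0, 0, 1, -35, 8, 0, 0, 1, -35, 8, 0, 0, 1, -25, 6, 0, 0, 1, -12, 4, 0, 0, 1, 0, 0, 0, 0, 1, 0, 0, 0, 0, 1]'

```text
time: 13.67
tool_pos: [0.6912, -0.3054, 0.1687]
tool_rot: [-0.002, 0.707, 0.707, -0.0]
contact_force: [-0.1, 0.2, 0.5]
gripper_width: 1.002
grasp_force: 0.0
```

Run:
```python
from h import *
need(.693,-.3057,.066,0)
```

```text
t=13.67 tcp [ 0.6912 -0.3054  0.1687] shift(tool) [ -0.5   2.1 102.7] spin -0.000 (j6 -0.51)
```

>>> move_arm --increments '[0, 2, 30, 0, 1, 0, 0, 30, 0, 1, 0, 0, 25, 0, 1, 0, 0, 12, 0, 1, 0, 0, 5, 0, 1, 0, 0, 0, 0, 1, 0, 0, 0, 0, 1, 0, 0, 0, 0, 1]'

```text
time: 14.33
tool_pos: [0.6953, -0.3066, 0.0717]
tool_rot: [0.002, 0.707, 0.707, 0.001]
contact_force: [-0.7, -0.7, 0.6]
gripper_width: 1.001
grasp_force: 0.0
```

>>> move_arm --increments '[0, -1, 4, 0, 1, 0, 0, 0, 0, 0.4, 0, 0, 0, 0, 0.3, 0, 0, 0, 0, 0, 0, 0, 0, 0, 0, 0, 0, 0, 0, 0, 0, 0, 0, 0, 0, 0, 0, 0, 0, 0]'

```text
time: 15.0
tool_pos: [0.6929, -0.3063, 0.0651]
tool_rot: [0.0, 0.707, 0.707, 0.0]
contact_force: [-0.1, -0.5, 0.8]
gripper_width: 0.185
grasp_force: 58.4
```

```bash
cat > lev.py <<'E'
from h import *
import sys
P=np.array([.662,-.2375]); s=manip.state(); d=s['tool_pos'][:2]-P
a=np.arctan2(d[1],d[0]); print('t',s['time'],'r %.4f'%np.hypot(*d),'lever est %.3f'%((np.radians(294.5)-a+np.pi)%(2*np.pi)-np.pi),'F',s['contact_force'].round(1),'grip',s['grasp_force'],s['gripper_width'],s['tool_pos'])
for th in map(float,sys.argv[1:]):
    b=np.radians(294.5)-th; need(*(P+.075*np.array([np.cos(b),np.sin(b)])),.066,0)
E
python3 lev.py 0 .419
```

```text
t 15.0 r 0.0754 lever est 0.005 F [-0.1 -0.5  0.8] grip 58.399015297181904 0.18537080096070413 [ 0.69294771 -0.30629814  0.06506135]
t=15.00 tcp [ 0.6929 -0.3063  0.0651] shift(tool) [ 0.6  0.2 -0.9] spin -0.000 (j6 -0.51)
t=15.00 tcp [ 0.6929 -0.3063  0.0651] shift(tool) [ -6.2 -30.3  -0.9] spin -0.000 (j6 -0.51)
```

>>> move_arm --increments '[-1.4, -3.7, 0, 0, 0, -1.3, -3.7, 0, 0, 0, -1.2, -3.7, 0, 0, 0, -1.0, -3.8, 0, 0, 0, -0.7, -3.8, 0, 0, 0, -0.5, -3.9, 0, 0, 0, 0, 0, 0, 0, 0, 0, 0, 0, 0, 0]'

```text
time: 15.67
tool_pos: [0.672, -0.3123, 0.0651]
tool_rot: [0.002, 0.707, 0.707, 0.002]
contact_force: [6.5, -0.9, -2.3]
gripper_width: 0.188
grasp_force: 58.9
```

```bash
python3 lev.py .419 .628
```

```text
t 15.6667 r 0.0755 lever est 0.295 F [ 6.5 -0.9 -2.3] grip 58.87689015828073 0.18846272061461128 [ 0.6719937  -0.31232425  0.06512284]
t=15.67 tcp [ 0.672  -0.3123  0.0651] shift(tool) [-0.2 -9.3 -0.9] spin 0.000 (j6 -0.54)
t=15.67 tcp [ 0.672  -0.3123  0.0651] shift(tool) [  1.3 -24.9  -1. ] spin 0.000 (j6 -0.54)
```

>>> move_arm --increments '[-0.3, -3.4, 0, 0, 0, -0.1, -3.4, 0, 0, 0, 0.1, -3.4, 0, 0, 0, 0.3, -3.4, 0, 0, 0, 0.4, -3.4, 0, 0, 0, 0, 0, 0, 0, 0, 0, 0, 0, 0, 0, 0, 0, 0, 0, 0]'

```text
time: 16.33
tool_pos: [0.6549, -0.3127, 0.0651]
tool_rot: [0.003, 0.707, 0.707, 0.001]
contact_force: [6.8, -3.3, -3.3]
gripper_width: 0.185
grasp_force: 59.0
```

```bash
python3 lev.py .628 .838
```

```text
t 16.3333 r 0.0755 lever est 0.522 F [ 6.8 -3.3 -3.3] grip 58.96743904449977 0.18515479281110994 [ 0.65490669 -0.31269628  0.0651291 ]
t=16.33 tcp [ 0.6549 -0.3127  0.0651] shift(tool) [ 1.7 -7.8 -0.9] spin -0.000 (j6 -0.55)
t=16.33 tcp [ 0.6549 -0.3127  0.0651] shift(tool) [  6.4 -22.8  -1. ] spin -0.000 (j6 -0.55)
```

>>> move_arm --increments '[0.6, -3.3, 0, 0, 0, 0.7, -3.3, 0, 0, 0, 0.9, -3.3, 0, 0, 0, 1.0, -3.0, 0, 0, 0, 1.1, -3.0, 0, 0, 0, 0, 0, 0, 0, 0, 0, 0, 0, 0, 0, 0, 0, 0, 0, 0]'

```text
time: 17.0
tool_pos: [0.639, -0.3094, 0.0651]
tool_rot: [0.003, 0.707, 0.707, 0.0]
contact_force: [7.3, -5.8, -4.9]
gripper_width: 0.189
grasp_force: 59.0
```

```bash
python3 lev.py .80 .838
```

```text
t 17.0 r 0.0755 lever est 0.737 F [ 7.3 -5.8 -4.9] grip 58.998888442874886 0.18878141972961351 [ 0.63900162 -0.30944546  0.06514933]
t=17.00 tcp [ 0.639  -0.3094  0.0651] shift(tool) [ 2.1 -4.3 -0.9] spin -0.000 (j6 -0.55)
t=17.00 tcp [ 0.639  -0.3094  0.0651] shift(tool) [ 3.2 -6.9 -0.9] spin -0.000 (j6 -0.55)
```

>>> move_arm --increments '[0.5, -1.2, 0, 0, 0, 0.5, -1.2, 0, 0, 0, 0.5, -1.2, 0, 0, 0, 0.5, -1.2, 0, 0, 0, 0, 0, 0, 0, 0, 0, 0, 0, 0, 0]'

```text
time: 17.5
tool_pos: [0.6338, -0.3076, 0.0651]
tool_rot: [0.003, 0.707, 0.707, 0.0]
contact_force: [6.0, -4.4, -3.5]
gripper_width: 0.186
grasp_force: 59.1
```

```bash
python3 lev.py .838
```

```text
t 17.5 r 0.0755 lever est 0.810 F [ 6.  -4.4 -3.5] grip 59.0767349669477 0.18638185333896748 [ 0.63384034 -0.30755386  0.06513365]
t=17.50 tcp [ 0.6338 -0.3076  0.0651] shift(tool) [ 1.3 -1.8 -0.9] spin -0.000 (j6 -0.56)
```

>>> move_arm --increments '[0.4, -0.9, 0, 0, 0, 0.4, -0.9, 0, 0, 0, 0, 0, 0, 0, 0, 0, 0, 0, 0, 0, 0, 0, 0, 0, 0]'

```text
time: 17.92
tool_pos: [0.6321, -0.3069, 0.0652]
tool_rot: [0.003, 0.707, 0.707, 0.0]
contact_force: [5.9, -5.8, -4.6]
gripper_width: 0.183
grasp_force: 59.1
```

```bash
python3 lev.py .838
```

```text
t 17.9167 r 0.0755 lever est 0.834 F [ 5.9 -5.8 -4.6] grip 59.06123075983487 0.1831283258684544 [ 0.63211317 -0.30687963  0.06517611]
t=17.92 tcp [ 0.6321 -0.3069  0.0652] shift(tool) [ 0.6 -0.  -0.8] spin -0.000 (j6 -0.56)
```

>>> move_arm --increments '[0.3, -0.6, 0, 0, 0, 0.3, -0.6, 0, 0, 0, 0, 0, 0, 0, 0, 0, 0, 0, 0, 0, 0, 0, 0, 0, 0, 0, 0, 0, 0, 0, 0, 0, 0, 0, 0]'

```text
time: 18.5
tool_pos: [0.6315, -0.3065, 0.0652]
tool_rot: [0.004, 0.707, 0.707, 0.0]
contact_force: [7.9, -6.9, -6.1]
gripper_width: 0.187
grasp_force: 58.9
```

```bash
python3 lev.py .838
python3 - <<'E'
from h import *
f=grab('top','top6.png')
cv2.imwrite('pics/t6c.png',cv2.convertScaleAbs(cv2.resize(f['image'][170:250,330:450],(780,520),interpolation=cv2.INTER_CUBIC),alpha=1.5))
E
```

```text
t 18.5 r 0.0755 lever est 0.844 F [ 7.9 -6.9 -6.1] grip 58.93316381931072 0.18723679495397014 [ 0.63146475 -0.30653007  0.065156  ]
t=18.50 tcp [ 0.6315 -0.3065  0.0652] shift(tool) [ 0.3  0.6 -0.8] spin -0.000 (j6 -0.56)
```

View pics/t6c.png

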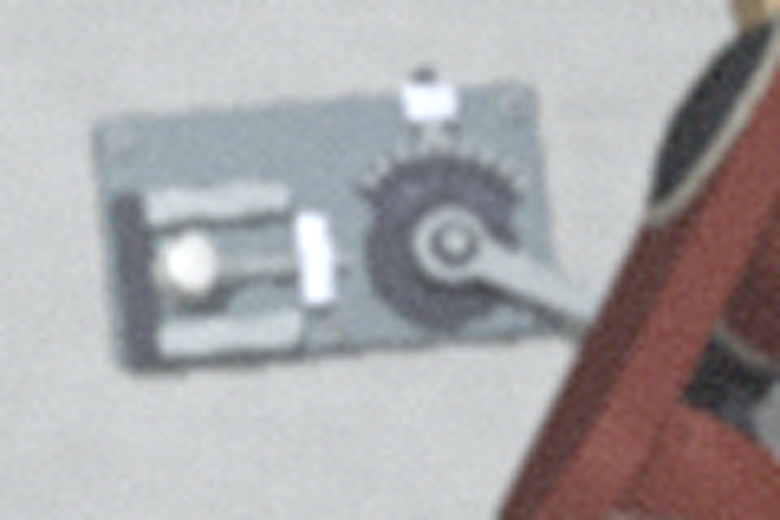

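The top view shows the fitting pushed against the end stop (crop px (190,265)) by the plunger. The rise in pull, with little further travel, puts the lever at the fourth notch (estimated 0.844 rad).

```bash
python3 -c "
from plant import manip
print(manip.job_done())"
```

```text
the job is handed in; nothing more can be done
None
```

I handed the job in at about 18.5 s with the fitting upright in the nest against the end stop and the gripper still holding the lever at about 0.844 rad (fourth click 0.838), but the hand-in call gave no verdict and I had no reading of the pad's force.

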